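# Marry the mixed-up covers to their porcelain vessels

### The job

The covers of these three porcelain vessels have been mixed up, so that none goes home: put each one back on its own vessel - the round cover on the round tureen, the square cover on the square canister, the oblong cover on the long low box - lying fully down on the rim with its flange inside the mouth, in line with the sides of its vessel. When a cover has to wait, lay it upright on the foam pad, not on the bare table. It is old porcelain: set each cover down, do not drop or tip it, leave the vessels standing where they are, and do not disturb the penguin, the magnifier or the brush.

Things in the scene. Friction and masses are not known exactly. Their poses are not given: they have to be found in the camera images.
- finial_round (a point): round white porcelain cover, loose, about 0.2 kg, on the canister at the start: plate 110 mm across, low dome, round flange below it 74 mm across, 10 mm deep; ball finial 29 mm across on top. The point is the ball's centre: 14 mm below its top, 23 above the dome's crown, 37 above the plate's underside (which meets the rim), 47 above the flange's bottom (on which it stands). z up
- finial_square (a point): square white porcelain cover, loose, about 0.16 kg, on the oblong box at the start: plate 86 x 86 mm, low dome, flange below it 54 x 54, 10 deep; square finial 26 x 26, 26 tall, on top, faces parallel to the plate's edges (x, y). The point is the finial's centre: 13 mm below its top, 23 above the dome's crown, 37 above the plate's underside, 47 above the flange's bottom. z up
- finial_oblong (a point): oblong white porcelain cover, loose, about 0.19 kg, on the tureen at the start: plate 134 x 68 mm (long along x), low dome, flange below it 96 x 30, 10 deep; bar handle along x on top, 52 long, 16 wide, 22 tall, on two feet. The point is the bar's centre: 11 mm below its top, 23 above the dome's crown, 37 above the plate's underside, 47 above the flange's bottom. z up
- tureen: the round porcelain tureen, loose, 0.95 kg, with a belly 136 mm across and two loop handles along +x and -x (164 mm over them). Its open round mouth is 86 mm across inside and 99 mm outside; the flat rim is 104 mm above the table. Origin at the centre of the underside of its foot on the table, z up.
- canister: the square porcelain canister, loose, 0.9 kg, with a body 112 x 112 mm. Its open square mouth is 66 x 66 mm inside and 78 x 78 mm outside; the flat rim is 118 mm above the table. x and y parallel to its sides. Origin at the centre of the underside of its foot on the table, z up.
- oblong_box: the low oblong porcelain box, loose, 0.8 kg, with a body 158 x 92 mm. Its open oblong mouth is 112 x 46 mm inside and 124 x 58 mm outside; the flat rim is 80 mm above the table. x along its long side. Origin at the centre of the underside of its foot on the table, z up.
- pad: the free spot: a firm charcoal-grey foam pad lying fixed on the table, 150 x 120 mm (x, y) and 25 mm thick, empty at the start. Origin at the centre of its underside, z up; room for one cover
- figurine: a bystander: a black and white porcelain penguin on a round base 62 mm across, 137 mm tall. Origin under its base
- magnifier: a bystander: a magnifier lying flat, its ring 80 mm across and 9 mm thick, its black handle reaching 136 mm along +x. Origin under the ring's centre
- brush: a bystander: a dusting brush with a wooden handle lying flat, 170 mm long along its x. Origin under it
There are look-alikes about, which are no part of the job. What is shaped like the part that bears finial_round but red is not meant. What is shaped like the part that bears finial_oblong but green is not meant.

How it is judged:
On the way:
1. one cover has been laid upright on the foam pad and let go (((contact force between cover_round and pad above 0.3 N and contact force between the fingers and cover_round below 0.1 N and angle between finial_round's own z axis and vertical below 0.1 rad) or (contact force between cover_square and pad above 0.3 N and contact force between the fingers and cover_square below 0.1 N and angle between finial_square's own z axis and vertical below 0.1 rad) or (contact force between cover_oblong and pad above 0.3 N and contact force between the fingers and cover_oblong below 0.1 N and angle between finial_oblong's own z axis and vertical below 0.1 rad))), for 0.2 s.
At the end, for the whole second after the job is handed in: Each cover lies on its own vessel, let go and at rest: within 4 mm of seated height and 13 mm of the axis, level within 3.4 degrees, square and oblong in line within 11 degrees; vessels upright and within 25 mm of their places; penguin, magnifier and brush within 20 mm of theirs (z of finial_round in the frame of tureen between 0.137 and 0.145 m and horizontal distance between finial_round and tureen below 0.013 m and angle between each of finial_round, tureen, finial_square, canister, finial_oblong, oblong_box's own z axis and vertical below 0.06 rad and distance of each of tureen, canister, oblong_box from where it was at the start of the episode below 0.025 m and contact force between the fingers and cover_round below 0.1 N and linear speed of each of cover_round, cover_square, cover_oblong below 0.01 m/s and angular speed of each of cover_round, cover_square, cover_oblong below 0.1 rad/s and z of finial_square in the frame of canister between 0.151 and 0.159 m and horizontal distance between finial_square and canister below 0.013 m and contact force between the fingers and cover_square below 0.1 N and (angle between the x axis of finial_square and the x axis of canister, either way round below 0.2 rad or angle between the x axis of finial_square and the y axis of canister, either way round below 0.2 rad) and z of finial_oblong in the frame of oblong_box between 0.113 and 0.121 m and horizontal distance between finial_oblong and oblong_box below 0.013 m and contact force between the fingers and cover_oblong below 0.1 N and angle between the x axis of finial_oblong and the x axis of oblong_box, either way round below 0.2 rad and distance of each of figurine, magnifier, brush from where it was at the start of the episode below 0.02 m); the robot touches nothing.
It fails at once if a cover is dropped (let go, it falls faster than 0.6 m/s, about 18 mm) ((linear speed of cover_round above 0.6 m/s and contact force between the fingers and cover_round below 0.1 N) or (linear speed of cover_square above 0.6 m/s and contact force between the fingers and cover_square below 0.1 N) or (linear speed of cover_oblong above 0.6 m/s and contact force between the fingers and cover_oblong below 0.1 N)).
It fails at once if a cover is set on the bare table (height (world z) of any of finial_round, finial_square, finial_oblong below 0.056 m).
It fails at once if a cover is tipped by more than 50 degrees (angle between any of finial_round, finial_square, finial_oblong's own z axis and vertical above 0.9 rad).
It fails at once if a vessel is tipped by more than 11 degrees or shoved more than 25 mm from its place (angle between any of tureen, canister, oblong_box's own z axis and vertical above 0.2 rad or distance of any of tureen, canister, oblong_box from where it was at the start of the episode above 0.025 m).
It fails at once if the penguin, the magnifier or the brush is moved by more than 20 mm (distance of any of figurine, magnifier, brush from where it was at the start of the episode above 0.02 m).
It also fails if it takes over 118 s, if anything falls off the work surface, if the arm or the gripper's body presses on something with over 40 N, if the wrist force passes 120 N, or if a joint passes its speed limit or range.

### The arm

A 7-joint arm with a two-finger parallel gripper is mounted at the origin on the work surface. World frame = base frame: x ahead of the robot, y to its left, z up, the work surface at z = 0. Lengths are in m, angles in rad, forces in N, time in s.
With the tool pointing down it reaches from about 0.425 to 0.825 m from the base axis. Payload 3.6 kg.
Tool frame: the origin (TCP) lies where the fingers leave the gripper's body, on its centre line; the fingertips stand 73 mm ahead of it and the grasp point (between the pads) lies 54 mm ahead of it; z points along the fingers, y is the line along which they close (so a half turn about z gives the same grasp; the last joint's range is limited). The gripper opens to 85 mm and grips with 20 to 120 N. Pads are 22 mm wide; open, the fingers measure 114 mm over their backs; the gripper's body (76 mm by 85 mm) begins 54 mm behind the grasp point. The pads swing forward as they close: fully open they stand 13 mm farther back than shut.
Start: joints at [-1.157, 0.615, -0.013, 1.423, 0.008, 1.103, -0.04], TCP at [0.277, 0.588, 0.304] pointing down, gripper open.
Joint ranges: [-3.12, 3.12], [-0.3, 2.06], [-1.34, 1.32], [0.26, 2.42], [-1.36, 4.5], [0.01, 1.98], [-2.84, 2.84]. Speed limits (rad/s): [2.79, 2.79, 3.14, 3.14, 3.14, 3.14, 3.14].

### API

Orientations are given as a unit quaternion [x, y, z, w].
In Python, from station import arm, snapshot, camera_info, ticket gives the robot as it stands. Calls block until the motion is done:
- arm.movep(position, orientation): joint-space move of the TCP to a pose.
- arm.line_to(position, velocity=0.15, ori=None): straight line of the TCP; ori=None keeps the orientation; velocity is the mean speed in m/s.
- arm.move_j(angles): joint-space move.
- arm.move_gripper(opening, effort=None): opening from 0.0 (shut) to 1.0 (fully open); effort is the grip in N (None keeps the last); returns when the fingers have stopped.
- arm.pause(seconds).
- arm.ik(position, orientation): joint angles nearest the present ones, or None.
- snapshot(name): name is "scene" or "top"; returns the picture (480x640x3 uint8, blue, green, red); there is no depth.
- camera_info(name): a dict with "fx", "fy", "cx", "cy" (pixels), "R" (3x3) and "t" (3): a world point X has camera coordinates R X + t. Camera axes: x right, y down, z forward; pixel columns grow to the right and rows downward; lengths in m; the calibration is good to about 2 mm. A picture is of the moment at which its call begins. camera_info takes no time and is no camera call.
A pose or a line that the arm cannot do raises arm.MotionError and nothing moves.
- ticket.finish_job(): hands the job in; it is judged then, once.
Readings, each from a call of its own:
- arm.read_time(): time.
- arm.read_joint_positions(): joint angles.
- arm.read_dq(): joint speeds.
- arm.read_effort(): joint torques, N m.
- arm.read_tool_pos(): TCP position.
- arm.read_eef_rot(): TCP orientation.
- arm.read_ft_force(): force on the tool from outside, world axes, zero at the start.
- arm.read_wrist_torque(): the same for the moment, N m.
- arm.read_opening(): opening from 0.0 (shut) to 1.0 (fully open).
- arm.read_finger_force(): force on a finger pad.
Only numpy, scipy, OpenCV 4.12 (cv2) and the standard library are available. Lean on these libraries where they do the work, as an engineer would, in place of code of your own. Each camera call takes 0.05 s, during which the arm holds its last target. There are 200 camera calls.

## Working session

There is one attempt and no reset: what is moved stays moved. The work goes in short steps, each a Python script; the robot and the scene stay as the last script left them, time stands still between calls to the robot, and variables do not carry over. Pictures are saved under pics/ and viewed, at most 14 in all, crops included, and the job is handed in when it is done.

```bash
ls; mkdir -p pics
python3 - <<'E'
from station import *
import cv2
for n in("scene","top"):
    cv2.imwrite(f"pics/{n}0.png",snapshot(n)); c=camera_info(n); print(n,c)
print(arm.read_time(),arm.read_eef_rot())
E
```

```text
pics
scene {'fx': 531.0765700817711, 'fy': 531.0765700817711, 'cx': 321.89045758674706, 'cy': 242.72274121490608, 'R': array([[-0.63774691,  0.77023763,  0.00358789],
       [ 0.52660522,  0.43941231, -0.7277388 ],
       [-0.56210837, -0.46222377, -0.685845  ]]), 't': array([ 0.4068421 , -0.21946344,  1.58020826])}
top {'fx': 575.938929911639, 'fy': 575.938929911639, 'cx': 318.0685158225903, 'cy': 235.6215694224253, 'R': array([[-0.00257653, -0.9999942 , -0.00222905],
       [-0.99275962,  0.00282557, -0.12008482],
       [ 0.12009042,  0.00190351, -0.99276113]]), 't': array([-0.0211368 ,  0.59373834,  1.41812851])}
0.1 [ 2.18116707e-01  9.75921982e-01 -1.14908459e-03 -2.57112742e-04]
```

View pics/scene0.png

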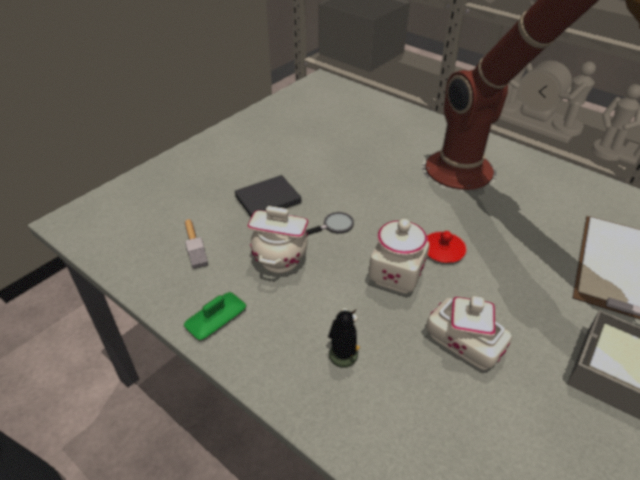

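View pics/top0.png

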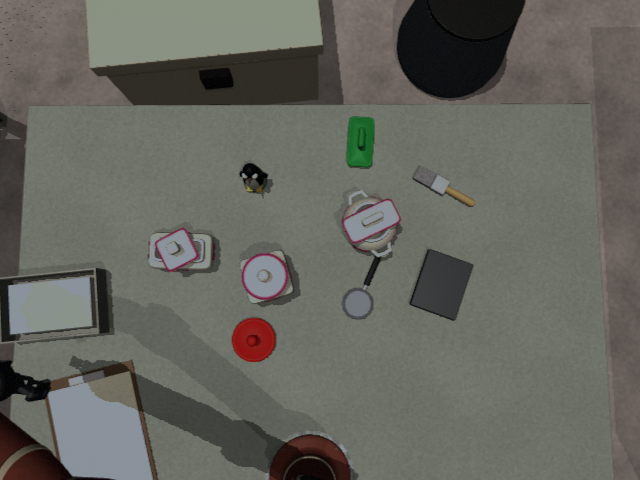

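Candidates for round: white on canister, top (265,275), versus red at (254,340). For oblong: white on tureen (372,220), versus green at (361,142). Square: only (176,249). I choose the white ones; the crops below check this.

Run:
```python
import cv2
a=cv2.imread("pics/top0.png")
for n,(x0,x1,y0,y1),s in(("c1",(140,300,220,310),5),("c2",(335,480,185,325),4)):
    c=cv2.resize(a[y0:y1,x0:x1],None,fx=s,fy=s,interpolation=cv2.INTER_CUBIC)
    for x in range(x0,x1,10): cv2.putText(c,str(x) if x%20==0 else '|',((x-x0)*s,8),0,.3,(0,255,255))
    for y in range(y0,y1,10): cv2.putText(c,str(y),(0,(y-y0)*s),0,.3,(0,255,255))
    cv2.imwrite(f"pics/{n}.png",c)
```

```text
(no output)
```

View pics/c1.png

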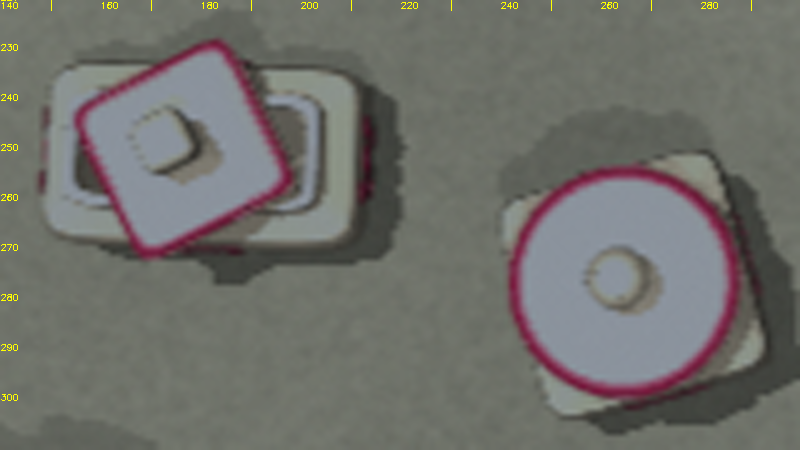

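View pics/c2.png

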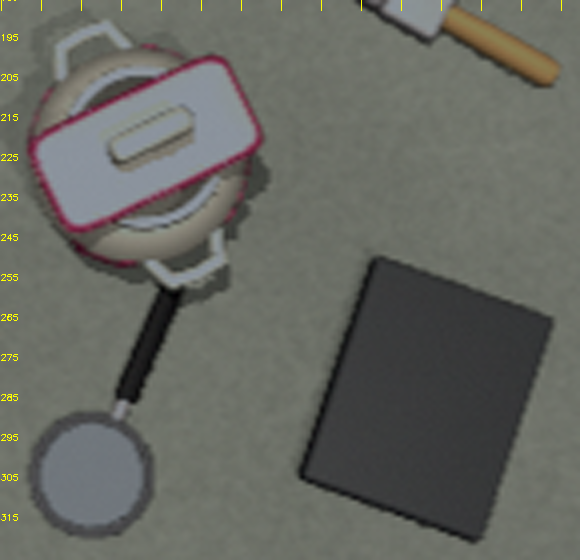

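The crops confirm the choice: the red-edged white covers sit on the vessels. The square plate is about 27° off the box, its finial at px (172,248). The ball is at px (263,276), the oblong bar at px (372,219), and the pad centre at px (442,285).

```bash
cat > h.py <<'E'
from station import *
import numpy as np, cv2
from scipy.spatial.transform import Rotation as Ro
def bp(uv,z,cam="top"):
    """back-project pixels on the plane at height z -> world xy"""
    c=camera_info(cam); R,t=np.array(c["R"]),np.array(c["t"]); C=-R.T@t
    uv=np.atleast_2d(np.asarray(uv,float))
    d=np.c_[(uv[:,0]-c["cx"])/c["fx"],(uv[:,1]-c["cy"])/c["fy"],np.ones(len(uv))]@R
    return (C+d*((z-C[2])/d[:,2])[:,None])[:,:2]
def crop(XY,x0,y0,s): return (np.atleast_2d(XY)+.5)/s-.5+[x0,y0]
def proj(P,cam="top"):
    c=camera_info(cam); q=np.atleast_2d(P)@np.array(c["R"]).T+c["t"]
    return q[:,:2]/q[:,2:]*[c["fx"],c["fy"]]+[c["cx"],c["cy"]]
def down(yaw): # tool z down, tool y (closing line) at world angle yaw
    y=np.array([np.cos(yaw),np.sin(yaw),0]);z=np.array([0,0,-1.]);x=np.cross(y,z)
    return Ro.from_matrix(np.c_[x,y,z]).as_quat()
G=.052 # TCP above finial centre
def close_ups(name,cxcy,w,s,cam="top"):
    im=snapshot(cam);x0,y0=int(cxcy[0]-w/2),int(cxcy[1]-w*.375)
    c=cv2.resize(im[y0:y0+int(w*.75),x0:x0+w],None,fx=s,fy=s,interpolation=cv2.INTER_CUBIC)
    cv2.imwrite(f"pics/{name}.png",c); print(name,x0,y0,s)
def ang(v): return np.degrees(np.arctan2(v[1],v[0]))
E
python3 - <<'E'
from h import *
np.set_printoptions(precision=4,suppress=True)
def quad(n,c,x0,y0,s,z):
    w=bp(crop(c,x0,y0,s),z); e=np.roll(w,-1,0)-w
    print(n,w.mean(0),"len",np.linalg.norm(e,axis=1),"ang",[round(ang(v),1) for v in e])
quad("sq plate",[(215,42),(292,185),(150,256),(77,115)],140,220,5,.093)
print("sq finial top",bp(crop((162,138),140,220,5),.140))
quad("box rim",[(66,90),(324,93),(322,213),(64,210)],140,220,5,.080)
print("ball",bp(crop((617,279),140,220,5),.165), "plate c",bp(crop((625,282),140,220,5),.13))
quad("can body",[(505,205),(712,152),(762,350),(560,415)],140,220,5,.1)
quad("obl plate",[(212,57),(262,140),(80,230),(33,148)],335,185,4,.118)
print("bar top",bp(crop((151,135),335,185,4),.162))
quad("pad",[(378,256),(552,320),(478,541),(302,475)],335,185,4,.025)
print("tureen rim",bp(crop([(140,70),(165,227)],335,185,4),.104), "handles",bp(crop([(95,50),(193,265)],335,185,4),.08))
print(proj([.6,0,.3]))
E
```

```text
sq plate [0.554  0.3201] len [0.0799 0.0758 0.0779 0.0749] ang [np.float64(-150.8), np.float64(116.8), np.float64(28.6), np.float64(-61.7)]
sq finial top [[0.5548 0.3186]]
box rim [0.5543 0.3182] len [0.1264 0.0588 0.1258 0.0589] ang [np.float64(-90.8), np.float64(-179.7), np.float64(89.2), np.float64(0.9)]
ball [[0.4871 0.1028]] plate c [[0.4875 0.1024]]
can body [0.4899 0.1006] len [0.1024 0.098  0.1008 0.1039] ang [np.float64(-75.7), np.float64(-165.6), np.float64(107.6), np.float64(15.4)]
obl plate [ 0.6197 -0.1502] len [0.0581 0.1217 0.0565 0.1209] ang [np.float64(-150.1), np.float64(116.2), np.float64(29.2), np.float64(-63.0)]
bar top [[ 0.6182 -0.1486]]
pad [ 0.4716 -0.3331] len [0.1162 0.1471 0.1165 0.1469] ang [np.float64(-110.6), np.float64(159.7), np.float64(69.3), np.float64(-20.4)]
tureen rim [[ 0.6668 -0.1479]
 [ 0.5711 -0.1617]] handles [[ 0.6837 -0.1225]
 [ 0.5504 -0.1808]]
[[306.7891 217.2942]]
```

```bash
cat >> h.py <<'E'
def best_q(p,yaw):
    from itertools import product
    c=[(arm.ik(p,down(y)),y) for y in (yaw,yaw+np.pi)]
    c=[(q,y) for q,y in c if q is not None]
    q0=np.array(arm.read_joint_positions())
    return min(c,key=lambda k:np.abs(np.array(k[0])-q0).max())[1]
def st(m):
    print(m,"t%.1f"%arm.read_time(),"tcp",np.round(arm.read_tool_pos(),4),"F",np.round(arm.read_ft_force(),2),"open %.3f ff %.1f"%(arm.read_opening(),arm.read_finger_force()))
ZC=.33
def pick(xy,zf,yaw,op=.65,zc=ZC):
    arm.move_gripper(op); y=best_q([*xy,zc],yaw)
    arm.movep([*xy,zc],down(y)); arm.line_to([*xy,zf+G+.03],.2); arm.line_to([*xy,zf+G],.05); st("at")
    arm.move_gripper(0.,40); st("grip")
    arm.line_to([*xy,zf+G+.03],.05); arm.line_to([*xy,zc],.15); st("lifted"); return y
def place(xy,zf,yaw,op=.65,zc=ZC,near=.02):
    arm.movep([*xy,zc],down(yaw)); arm.line_to([*xy,zf+G+near],.15); arm.line_to([*xy,zf+G+.001],.03); arm.pause(.2); st("down")
def release(op=.65,up=ZC):
    p=arm.read_tool_pos()
    arm.move_gripper(op); arm.pause(.2); arm.line_to([p[0],p[1],p[2]+.04],.06); arm.line_to([p[0],p[1],up],.2); st("rel")
E
python3 - <<'E'
from h import *
y=pick((.4871,.1026),.165,np.radians(15))
print(y)
E
```

```text
at t3.7 tcp [0.4872 0.1026 0.217 ] F [0.27 0.09 0.08] open 0.649 ff 0.0
grip t4.1 tcp [0.487  0.1025 0.2174] F [-2.31  0.2   3.95] open 0.311 ff 39.3
lifted t5.6 tcp [0.4864 0.1026 0.3291] F [-0.25 -0.1  -2.25] open 0.311 ff 39.5
0.2617993877991494
```

```bash
cat >> h.py <<'E'
def guarded(zmin,dz=.002,thr=2.5):
    """step straight down until the load is carried from below"""
    p=np.array(arm.read_tool_pos()); f0=arm.read_ft_force()[2]; z=p[2]
    while z>zmin:
        z-=dz; arm.line_to([p[0],p[1],z],.03)
        if arm.read_ft_force()[2]-f0>thr: break
    st("contact")
E
python3 - <<'E'
from h import *
xy=(.4716,-.3331); y=best_q([*xy,ZC],np.radians(15))
arm.movep([*xy,ZC],down(y)); st("over")
arm.line_to([*xy,.072+G+.015],.15); arm.pause(.2); st("near"); guarded(.072+G-.008)
cv2.imwrite("pics/p1.png",snapshot("scene")[150:300,200:400].repeat(4,0).repeat(4,1))
E
```

```text
over t7.2 tcp [ 0.4728 -0.3313  0.3296] F [ 0.21  0.17 -1.79] open 0.310 ff 39.5
near t8.8 tcp [ 0.4719 -0.3333  0.1397] F [-0.72  0.54 -2.1 ] open 0.312 ff 39.5
contact t10.8 tcp [ 0.4721 -0.3336  0.1245] F [-1.1   1.08  3.97] open 0.309 ff 40.0
```

View pics/p1.png

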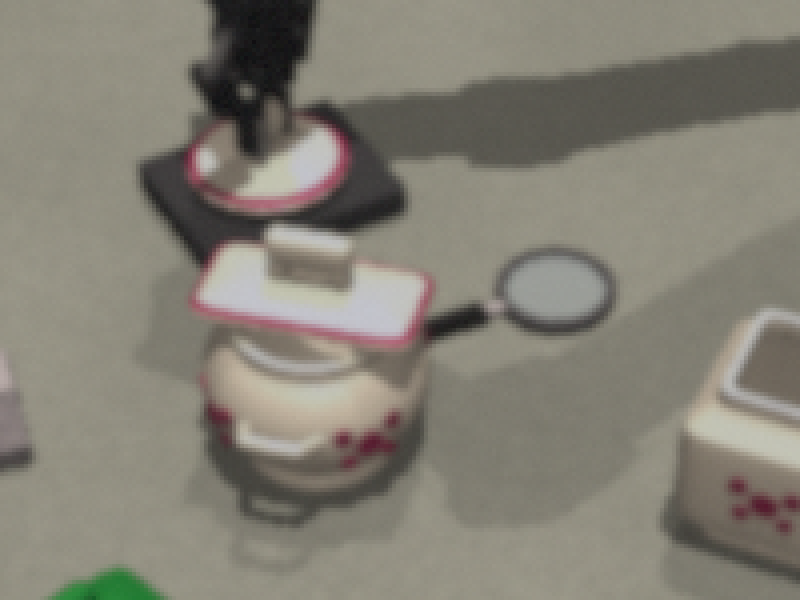

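The round cover lies level on the pad (centre at crop px (268,165)), held by the fingers. The canister mouth is open at right.

Run:
```python
from h import *
release()
close_ups("c3",(263,277),100,8)
```

```text
rel t13.2 tcp [ 0.4716 -0.333   0.3287] F [0.31 0.45 0.11] open 0.647 ff 0.0
c3 213 239 8
```

View pics/c3.png

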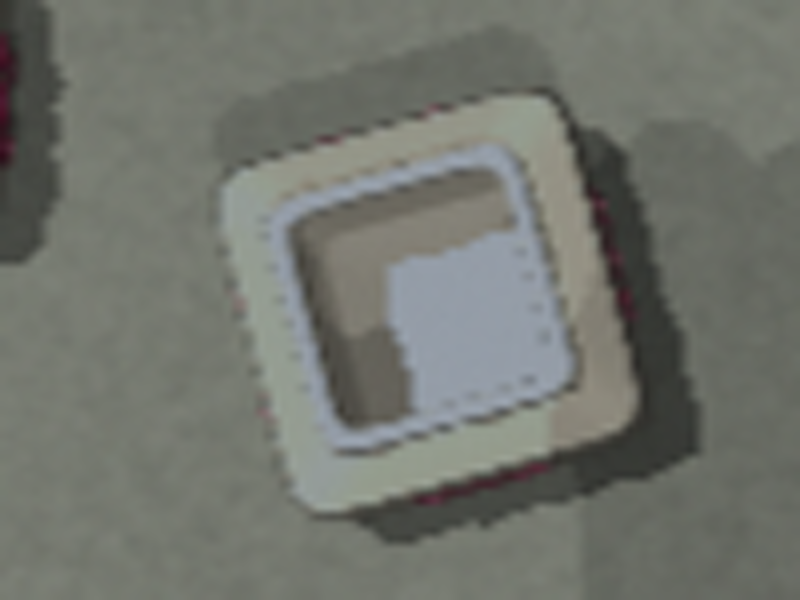

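The canister's mouth is clear; the rim's outer corners are at about (257,209), (513,142), (584,385), (335,455) in the crop. Next is the square cover onto the canister.

Run:
```python
from h import *
w=bp(crop([(257,209),(513,142),(584,385),(335,455)],213,239,8),.118); e=np.roll(w,-1,0)-w
print(w.mean(0),np.linalg.norm(e,axis=1),[round(ang(v),1) for v in e])
cx=w.mean(0); A=np.mean([(ang(v)+45)%90-45 for v in e]); print(A)
B=28.5 # cover yaw mod 90
y=pick((.5545,.3190),.127,np.radians(B))
yt=y+np.radians(A-B); 
print(y,yt, arm.ik([*cx,ZC],down(yt)) is not None)
arm.movep([*cx,ZC],down(yt)); st("over")
arm.line_to([*cx,.155+G+.02],.15); arm.pause(.2); st("near")
close_ups("c4",(263,277),100,8)
close_ups("c5",(400,265),140,5,"scene")
```

```text
[0.48869627 0.10183567] [0.07814429 0.07492359 0.07588475 0.07628729] [np.float64(-75.4), np.float64(-163.4), np.float64(105.5), np.float64(18.2)]
16.219798396651058
at t17.4 tcp [0.5546 0.319  0.179 ] F [ 1.44 -0.48  0.01] open 0.645 ff 0.0
grip t17.7 tcp [0.5547 0.319  0.1795] F [-0.2   0.08  2.54] open 0.297 ff 40.1
lifted t19.4 tcp [0.5539 0.3188 0.3288] F [-0.29  0.83 -2.12] open 0.297 ff 39.8
0.49741883681838395 0.2830888860312582 True
over t20.3 tcp [0.4893 0.1038 0.3299] F [ 1.08  0.22 -1.83] open 0.305 ff 39.8
near t21.4 tcp [0.4892 0.102  0.2279] F [ 0.03 -0.02 -0.68] open 0.295 ff 39.8
c4 213 239 8
c5 330 212 5
```

View pics/c5.png

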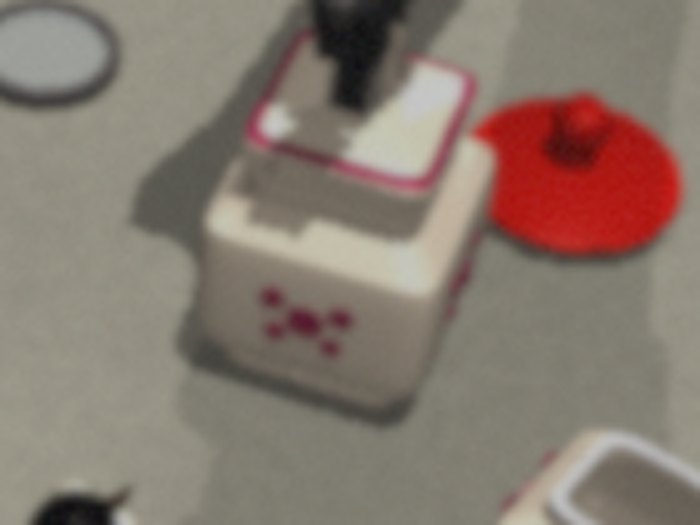

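The square cover hangs level, in line with the canister and centred over it (plate centre at about (365,115) in the crop). Lowering it.

Run:
```python
from h import *
guarded(.155+G-.006)
z=arm.read_tool_pos()[2]
if z<.155+G+.004:
    release()
    arm.movep([.4716,-.05,.4],down(.28)) if False else None
```

```text
contact t24.2 tcp [0.4891 0.1017 0.2073] F [-3.55 -0.76 10.63] open 0.298 ff 41.4
rel t26.2 tcp [0.4885 0.1017 0.3291] F [ 0.16  0.38 -0.15] open 0.649 ff 0.0
```

The square cover seated at the expected height. Now a look at the open box and the seated square cover.

Run:
```python
from h import *
arm.movep([.5,-.1,.38],down(.28)); st("")
close_ups("c6",(220,260),160,5)
```

```text
t27.1 tcp [ 0.5    -0.0979  0.3787] F [-0.2   1.25 -0.46] open 0.650 ff 0.0
c6 140 200 5
```

View pics/c6.png

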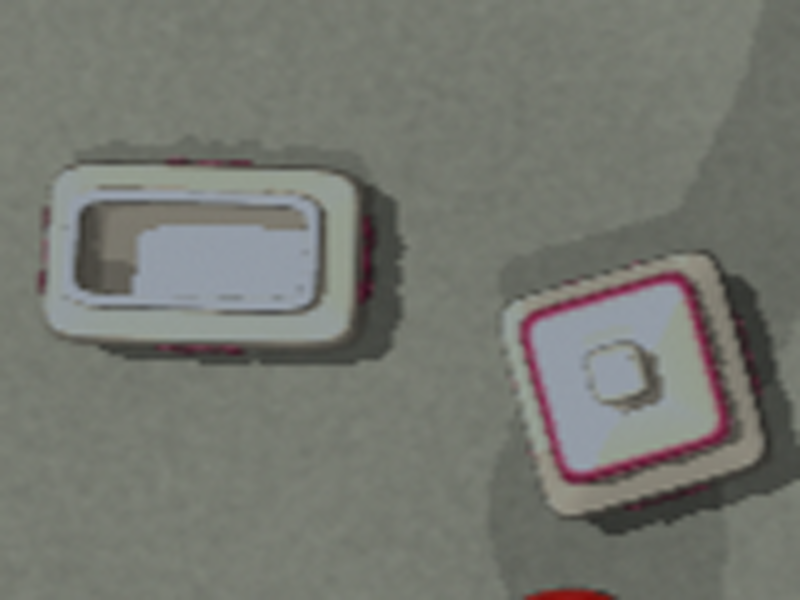

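The square cover is seated and in line with the canister. The box mouth is open, rim corners at about (69,188), (326,196), (322,313), (66,305). Next is the oblong cover.

Run:
```python
from h import *
w=bp(crop([(69,188),(326,196),(322,313),(66,305)],140,200,5),.080); e=np.roll(w,-1,0)-w
cx=w.mean(0); print(cx,np.linalg.norm(e,axis=1),[round(ang(v),1) for v in e])
A=88.3; B=117.5
y=pick((.6188,-.1492),.151,np.radians(B-90))
print(y); yt=y+np.radians(A-B)
arm.movep([*cx,ZC],down(yt)); st("over")
arm.line_to([*cx,.117+G+.02],.15); arm.pause(.2); st("near")
close_ups("c7",(180,250),120,6)
close_ups("c8",(470,325),140,5,"scene")
cv2.imwrite("pics/c78.png",np.hstack([cv2.resize(cv2.imread("pics/c%d.png"%i),(400,300)) for i in (7,8)]))
close_ups("c9",(372,222),100,7)
```

```text
[0.55474834 0.3173642 ] [0.12602602 0.05734678 0.12492201 0.0573961 ] [np.float64(-92.0), np.float64(179.3), np.float64(88.1), np.float64(0.4)]
at t29.3 tcp [ 0.6189 -0.1493  0.203 ] F [ 0.92 -0.53  0.41] open 0.651 ff 0.0
grip t29.8 tcp [ 0.6189 -0.1492  0.2034] F [-0.39 -0.27  0.47] open 0.181 ff 42.4
lifted t31.3 tcp [ 0.6182 -0.1489  0.3288] F [ 0.73 -0.11 -2.58] open 0.182 ff 42.0
0.4799655442984406
over t33.0 tcp [0.5556 0.3155 0.3301] F [ 0.61 -0.75 -1.66] open 0.182 ff 42.0
near t34.3 tcp [0.5551 0.3175 0.19  ] F [ 0.33 -0.28 -0.98] open 0.182 ff 42.0
c7 120 205 6
c8 400 272 5
c9 322 184 7
```

View pics/c78.png

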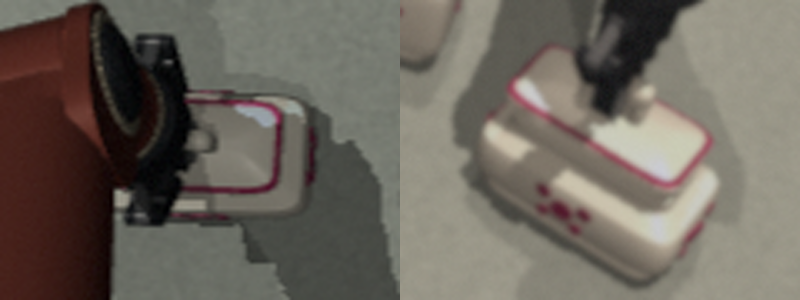

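View pics/c9.png

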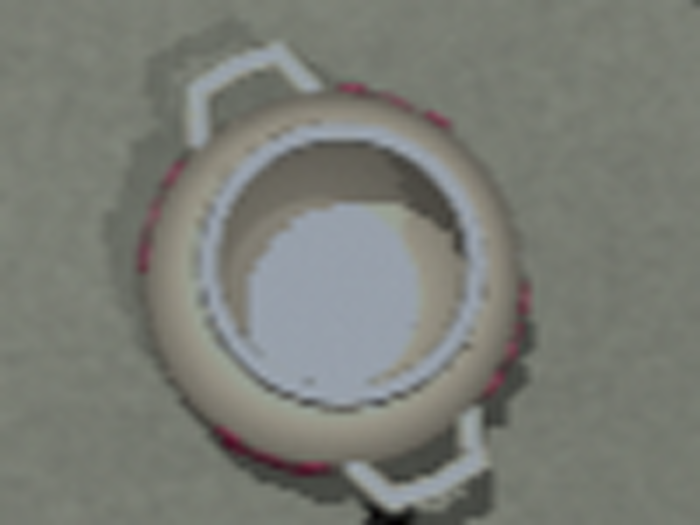

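The oblong cover is level, over the box and in line with it (plate's right edge at top px (204,248)). The tureen is open, rim centre at crop (343,264). Checking the overhang numerically, then lowering.

Run:
```python
from h import *
print(bp([204,248.5],.139),"expect", (.555-.067*np.sin(np.radians(88.3))*0, .3174-.067))
for z in(.105,.139): print(z,bp([204,248.5],z))
guarded(.117+G-.006)
if arm.read_tool_pos()[2]<.117+G+.004: release()
```

```text
[[0.55161314 0.24388457]] expect (np.float64(0.555), 0.2504)
0.105 [[0.5549756  0.25071947]]
0.139 [[0.55161314 0.24388457]]
contact t37.2 tcp [0.5549 0.3174 0.1694] F [-3.37 -1.76  6.2 ] open 0.181 ff 43.4
rel t39.5 tcp [0.5542 0.3173 0.3286] F [-0.88  0.07 -0.51] open 0.652 ff 0.0
```

Run:
```python
from h import *
cx=bp(crop([(343,264)],322,184,7),.104)[0]; print(cx)
y=pick((.4720,-.3334),.072,np.radians(15))
yt=best_q([*cx,ZC],y)
arm.movep([*cx,ZC],down(yt)); arm.line_to([*cx,.141+G+.02],.15); arm.pause(.2); st("near")
a=snapshot("scene")[175:295,200:360]; b=snapshot("top")[160:280,290:450]
cv2.imwrite("pics/c10.png",cv2.resize(np.hstack([a,b]),None,fx=2.5,fy=2.5,interpolation=2))
```

```text
[ 0.61989004 -0.14959227]
at t43.8 tcp [ 0.472  -0.3336  0.124 ] F [ 0.11 -0.07 -0.39] open 0.652 ff 0.0
grip t44.2 tcp [ 0.472  -0.3336  0.1245] F [-0.08  0.18  3.35] open 0.312 ff 39.3
lifted t46.3 tcp [ 0.4719 -0.3329  0.3289] F [ 0.05  0.28 -1.63] open 0.313 ff 39.4
near t48.3 tcp [ 0.6202 -0.1499  0.2141] F [ 0.5   0.27 -1.8 ] open 0.311 ff 39.5
```

View pics/c10.png

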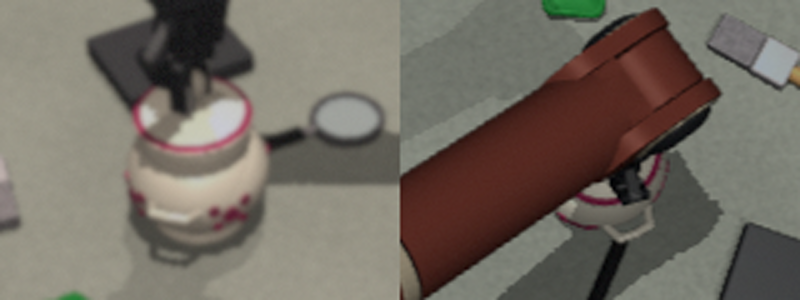

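The round cover is held level over the tureen, plate centre at (193,115) in the left half. Lowering it, then clearing the view to check everything.

Run:
```python
from h import *
guarded(.141+G-.006)
if arm.read_tool_pos()[2]<.141+G+.004:
    release(); arm.movep([.45,-.33,.36],down(best_q([.45,-.33,.36],.3)))
a=snapshot("scene")[180:380,220:540]; b=snapshot("top")[170:320,140:420]
cv2.imwrite("pics/c11.png",cv2.resize(a,None,fx=2.5,fy=2.5,interpolation=2));cv2.imwrite("pics/c12.png",cv2.resize(b,None,fx=2.8,fy=2.8,interpolation=2))
```

```text
contact t51.2 tcp [ 0.62   -0.1498  0.1935] F [-2.16  1.61  5.3 ] open 0.310 ff 40.1
rel t53.2 tcp [ 0.6197 -0.1492  0.3287] F [ 0.8   0.42 -0.59] open 0.648 ff 0.0
```

View pics/c11.png

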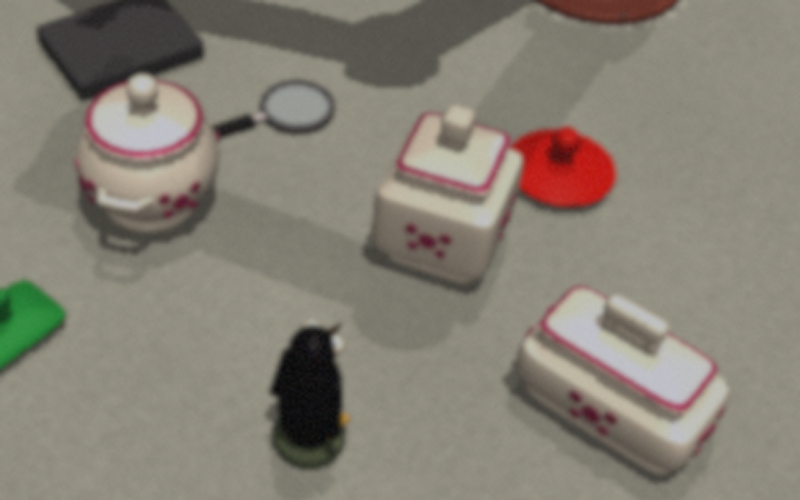

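View pics/c12.png

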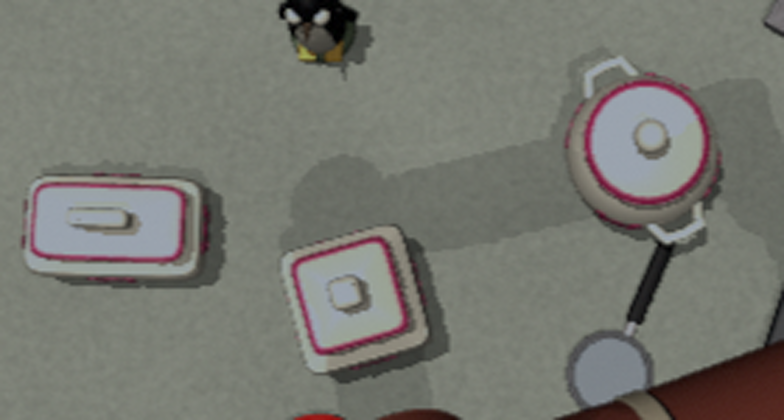

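All three covers are seated and in line: round at (648,140), square at (350,295), oblong at (108,222) in the top crop. The penguin and magnifier look undisturbed. Handing in.

```bash
python3 -c "
from h import *
print(ticket.finish_job())"
```

```text
the job is handed in; nothing more can be done
None
```

All three covers are back on their own vessels, seated at the expected height and in line in the last pictures; the round one waited on the foam pad. I handed the job in at about 54 s; no verdict came back.

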